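# Load the lure blank and hang the drilling template on the twin pins

## Robot

A 6-joint arm with a two-finger parallel gripper is mounted at the origin on the work surface. World frame = base frame: x ahead of the robot, y to its left, z up, the work surface at z = 0. Lengths are in m, angles in rad, forces in N, time in s.
With the tool pointing down it reaches from about 0.275 to 0.825 m from the base axis. Payload 4.9 kg.
Tool frame: the origin (TCP) lies on the centre line of the jaws, within the pads' length; the fingertips stand ctrl.finger_overhang ahead of it and the grasp point (between the pads) lies 6 mm ahead of it (ctrl.finger_overhang is the distance from the TCP to the fingertips, in m); z points along the fingers, x is the direction in which the jaws open and shut, and the axes are right-handed (so a half turn about z gives the same grasp; the last joint's range is limited). The gripper opens to 85 mm and grips with 20 to 120 N. Pads are 22 mm wide; open, the fingers measure 114 mm over their backs; the gripper's body (76 mm by 85 mm) begins 54 mm behind the grasp point. The pads swing forward as they close: fully open they stand 13 mm farther back than shut.
Start: joints at [-1.347, 0.326, -0.193, 1.052, 0, 1.437], TCP at [0.193, -0.515, 0.256] pointing down, gripper open.
Joint ranges: [-2.65, 2.65], [-0.97, 1.79], [-1.3, 1.35], [-1.93, 2.1], [-1.47, 1.37], [-3.14, 3.14]. Speed limits (rad/s): [2.57, 2.57, 3.14, 3.14, 3.14, 3.14].

## Interface

Orientations are given as a unit quaternion [x, y, z, w].
In Python, from workcell import ctrl gives the robot as it stands.
- The arm moves only by the tool drive_tool, never from a script. Its argument "increments" is a list of rows, each a list of 2 entries, a list of its own where there are three numbers: the shift along the tool's x, y, z in m, then the turn, a rotation vector about the tool's x, y, z in degrees. In form: [[[dx, dy, dz], [rx, ry, rz]], ...]. A call has 1 to 10 rows; each row shifts and turns the commanded pose from where the row before left it, along the tool's axes as they then stand; what a row does not reach is not made up. A row lasts 1/10 s, in which the tool goes at most 50 mm and 8.59 degrees, less where a joint would pass 70% of its speed; a pose out of reach is approached as far as the arm can. A call is refused whole if a number of a shift passes 0.05 or a number of a turn 8.59, either way. A call with a gripper value outside its range is refused whole. "jaw" is the finger opening in m, from 0 to 0.0854, set as the call begins (left out, the last holds). The fingers move at their own pace and stop on an object; "squeeze" is the grip in N (left out, the last holds). Time passes only in rows, so rows that do not move let the fingers close. It gives the time, the measured TCP pose, the force and the opening at its end, in the units of the state.
- ctrl.get_state(): the state, without advancing time (a new reading comes with each control period).
- ctrl.capture(name): name is "scene" or "top"; returns a dict with "color" (384x512x3 uint8, red, green, blue), "vfov" (degrees; the focal length in pixels is half the picture's height over the tangent of half this angle, whatever the lens; pixels are square), "cx", "cy" (the principal point, pixels), "rvec" (rotation vector, rad) and "tvec" (3), from world to camera coordinates, as OpenCV has them. Camera axes: x right, y down, z forward; pixel columns grow to the right and rows downward; lengths in m; the calibration is good to about 2 mm. A picture is of the moment at which its call begins. There is no depth.
- ctrl.job_done(): hands the job in, once; it reports no verdict.
Trained networks look in a picture, given as the dict that the camera call returned (one of the last four; its "shot" number tells which), for a name from the list of things; names that differ only in an ending like _2 or _b are one class to them, and where a whole thing is asked for, a point or a joint stands for the part that bears it (a point fixed in the world has none). Each returns a list of dicts, best first, with "conf" (0 to 1); they miss things now and then, are a little off and sometimes report something else, mostly with a low value. They report only what shows in the picture. A call takes as long as a camera call. They do not tell look-alikes from the thing itself.
- ctrl.recognise(picture, query): "rect" ([left, top, right, bottom] in pixels, round what is visible of it).
- ctrl.mark_of(picture, query): "point" ([column, row] in pixels: a listed point, or the origin of a listed thing).
The state is a dict: "time": time; "joint_pos": joint angles; "joint_velocities": joint speeds; "joint_efforts": joint torques, N m; "ee_pos": TCP position; "tcp_rot": TCP orientation; "wrist_force": force on the tool from outside, world axes, zero at the start; "wrist_torque": the same for the moment, N m; "gripper_width": opening from 0.0 (shut) to 1.0 (fully open).
Only numpy, scipy, OpenCV 4.12 (cv2) and the standard library are available. Lean on these libraries where they do the work, as an engineer would, in place of code of your own. Each camera call takes 0.05 s, during which the arm holds its last target. There are 200 camera calls.

## Task

Lay the bare wooden lure blank in the cradle of the sloping drilling jig, belly on the bed and nose downhill against the orange stop, and let go of it; then fit the aluminium drilling template over it with both of its end holes on the jig's two pins (either way round), fully down on the brass shoulders, and leave it there. Set both parts down rather than dropping them, and leave the other things on the bench where they are.

Things in the scene. Friction and masses are not known exactly. Their poses are not given: they have to be found in the camera images.
- bed: Dark teal face of the drilling jig, plate 135 (x) x 165 (y) x 12 mm, fixed, tilted 30 degrees on a 160 x 200 mm plywood base. Origin: centre of its upper face, 68 mm above the bench. It faces away from the robot: x runs up the slope (towards the robot), y level (to the robot's right), z square to the face, leaning 30 degrees away from the robot. Jig position and yaw vary.
- pin_a (a point): Tip of the pin at bed (0, +60, 50 mm). Both pins stand parallel to the bed's z: brass shoulder of diameter 20 from the face to z = 28 mm, then a steel pin of diameter 10, straight to z = 42 and tapering to diameter 4 at the tip, z = 50 mm.
- pin_b (a point): Tip of the other, equal pin, at bed (0, -60, 50 mm).
- stop (a point): Orange stop at the bed's lower end: this point is the foot of its uphill face, bed (-50, 0, 0 mm). It is 50 mm long in y, 22 mm high. The nose of the blank goes against it.
- cradle (a point): Middle of the cradle on the face: bed (0, 0, 0). Four dark steel guide blocks, 14 mm along x and 8 mm high, centred at bed x = -38 and +36 mm, inner faces at y = +13 and -13 mm, outer at +22 and -22. From x = -31 to +29 mm the face beside the blank is free for fingers.
- blank: Bare pale wooden lure blank, loose, about 40 g (varies), 100 long (x) x 20 wide (y) x 22 mm high (z), belly down on the bench at the start. Origin: centre of the underside. Round nose with black eye dots at -x; flat full-width sides from x = -40 to +18 mm, then the tail narrows to +x. Loaded rightly, its frame coincides with the bed's. On the slope it may slide or stay, depending on friction.
- nose (a point): Nose end of the blank at its underside: blank (-50, 0, 0 mm).
- template: Drilling template, loose, about 220 g (varies): aluminium plate 46 (x) x 150 (y) x 6 mm with a red grip bar on top. Origin: centre of the underside, z up. Flat on the bench at the start; the same either way round (two brass dots by the bar are not holes). Home, it rests on the shoulders: origin at bed (0, 0, 28 mm), y along the bed's y either way, 6 mm clear of the blank.
- bar (a point): Centre of the top of the template's red upright grip bar: template (0, 0, 46 mm). The bar is 14 (x) x 50 (y) mm and rises from the plate's top at z = 6 mm.
- hole_a (a point): Centre, at the underside, of the template's through hole of diameter 12.5 mm at template (0, +60, 0 mm).
- hole_b (a point): Centre, at the underside, of the equal hole at template (0, -60, 0 mm).
- red_lure: Bystander: finished white and red lure, 90 x 18 x 20 mm. Origin under its centre.
- green_lure: Bystander: finished green and yellow lure, 80 x 16 x 18 mm. Origin under its centre.
- screwdriver: Bystander: screwdriver with a blue handle, about 200 mm long, lying along its x.
- brush: Bystander: paint brush, about 200 mm long, lying along its x.
- paint_jar: Bystander: paint jar with yellow label, diameter 48, height 60 mm, standing. Origin under its centre.
- spool: Bystander: green line spool, diameter 56, height 26 mm. Origin under its centre.
- varnish: Bystander: can with red label, diameter 60, height 80 mm, standing. Origin under its centre.
There are look-alikes about, which are no part of the job. What is shaped like the blank but blue is not meant.

How it is judged:
On the way, in this order (a step that is already met when the one before it is completed fails the run):
1. the blank lies in the cradle, nose downhill at the stop, and is let go (x of nose in the frame of bed below -0.044 m and y of nose in the frame of bed between -0.006 and 0.006 m and z of nose in the frame of bed below 0.004 m and angle between the x axis of blank and the x axis of bed, either way round below 0.12 rad and angle between the z axis of blank and the z axis of bed, either way round below 0.1 rad and linear speed of blank below 0.02 m/s and contact force between the fingers and blank below 0.1 N), for 0.2 s.
2. the template is down on both pins (x of template in the frame of bed between -0.004 and 0.004 m and y of template in the frame of bed between -0.004 and 0.004 m and z of template in the frame of bed between 0.025 and 0.031 m and angle between the y axis of template and the y axis of bed, either way round below 0.06 rad and angle between the z axis of template and the z axis of bed, either way round below 0.05 rad and linear speed of template below 0.02 m/s and contact force between the fingers and template below 0.1 N), for 0.2 s.
At the end, for the whole second after the job is handed in: Blank in the cradle: nose within 6 mm of stop and middle line, 4 mm of the bed, in line within 0.12 rad, flat within 0.1. Template on both pins: within 3 mm of the shoulders, centred within 4 mm, flat within 0.05 rad, in line within 0.06. Both released, at rest (all of step 1 and all of step 2); the robot touches nothing.
It fails at once if the template is dropped or thrown (faster than 0.45 m/s while not in the fingers) (linear speed of template above 0.45 m/s and contact force between the fingers and template below 0.1 N).
It fails at once if the blank is dropped or thrown (faster than 0.45 m/s while not in the fingers) (linear speed of blank above 0.45 m/s and contact force between the fingers and blank below 0.1 N).
It fails at once if a bystander is moved more than 20 mm (distance of any of red_lure, green_lure, screwdriver, brush, paint_jar, spool, varnish from where it was at the start of the episode above 0.02 m).
It also fails if it takes over 51 s, if anything falls off the work surface, if the arm or the gripper's body presses on something with over 40 N, if the wrist force passes 120 N, or if a joint passes its speed limit or range.

## Working session

There is one attempt and no reset: what is moved stays moved. The work goes in short steps, Python scripts to look and compute and a tool call to move; the robot and the scene stay as the last step left them, time stands still between calls to the robot, and variables do not carry over. Pictures are saved under pics/ and viewed, about 8 in all and at most 12, crops included, and the job is handed in when it is done.

Besides the shell and the picture viewer there is one more tool, called after "Emit:" by a JSON object that holds its "name" and its "arguments". drive_tool: Moves the arm, as the interface text tells. Its arguments: {"type":"object","properties":{"increments":{"type":"array"},"jaw":{"type":"number"},"squeeze":{"type":"number"}},"required":["increments"]}

```bash
ls; mkdir -p pics
cat > h.py <<'E'
import numpy as np, cv2
from workcell import ctrl
from scipy.spatial.transform import Rotation as R
def K(p):
    f=p["color"].shape[0]/2/np.tan(np.radians(p["vfov"])/2)
    return np.array([[f,0,p["cx"]],[0,f,p["cy"]],[0,0,1.]])
def ray(p,uv):
    Rm=cv2.Rodrigues(np.array(p["rvec"],float))[0]; t=np.array(p["tvec"],float).ravel()
    d=Rm.T@np.linalg.inv(K(p))@np.array([*uv,1.]); return -Rm.T@t,d
def at_z(p,uv,z):
    c,d=ray(p,uv); return c+d*(z-c[2])/d[2]
def proj(p,X):
    return cv2.projectPoints(np.array(X,float).reshape(-1,1,3),np.array(p["rvec"],float),np.array(p["tvec"],float),K(p),None)[0].reshape(-1,2)
def tri(obs):
    A=np.zeros((3,3));b=np.zeros(3)
    for p,uv in obs:
        c,d=ray(p,uv);d=d/np.linalg.norm(d);M=np.eye(3)-np.outer(d,d);A+=M;b+=M@c
    return np.linalg.solve(A,b)
def save(p,n,box=None,s=1):
    im=p["color"][:,:,::-1]
    if box: im=im[box[1]:box[3],box[0]:box[2]]
    cv2.imwrite("pics/"+n,cv2.resize(im,None,fx=s,fy=s,interpolation=cv2.INTER_CUBIC))
E
python3 - <<'E'
from h import *
np.set_printoptions(precision=4,suppress=True)
P={n:ctrl.capture(n) for n in("scene","top")}
im=np.vstack([cv2.resize(P[n]["color"],None,fx=1.,fy=1.)for n in P]);cv2.imwrite("pics/a.png",np.hstack([P[n]["color"] for n in P])[:,:,::-1][:, :])
for n in P: save(P[n],n+"0.png",None,1.5)
for q in "bed pin_a stop cradle blank nose template bar hole_a".split():
    for n in P:
        print(q,n,[(np.round(r["point"]).tolist(),round(r["conf"],2)) for r in ctrl.mark_of(P[n],q)][:5])
c,_=ray(P["scene"],(0,0));print(c,ray(P["top"],(0,0))[0]);print(ctrl.get_state(),ctrl.finger_overhang)
E
```

```text
pics
bed scene [([244.0, 186.0], 0.71), ([187.0, 189.0], 0.68), ([261.0, 192.0], 0.15)]
bed top [([260.0, 214.0], 0.82), ([322.0, 227.0], 0.38)]
pin_a scene [([262.0, 190.0], 0.75), ([401.0, 191.0], 0.68), ([223.0, 181.0], 0.57)]
pin_a top [([244.0, 198.0], 0.9), ([281.0, 202.0], 0.76), ([325.0, 226.0], 0.3)]
stop scene [([237.0, 207.0], 0.89)]
stop top [([261.0, 196.0], 0.6)]
cradle scene [([242.0, 187.0], 0.58)]
cradle top [([262.0, 211.0], 0.73), ([159.0, 229.0], 0.36), ([280.0, 199.0], 0.28), ([252.0, 159.0], 0.25)]
blank scene [([186.0, 188.0], 0.78), ([141.0, 202.0], 0.72), ([182.0, 166.0], 0.57)]
blank top [([337.0, 259.0], 0.59), ([358.0, 200.0], 0.5)]
nose scene [([132.0, 214.0], 0.78), ([173.0, 196.0], 0.71), ([166.0, 165.0], 0.64)]
nose top [([349.0, 254.0], 0.75), ([258.0, 198.0], 0.6), ([360.0, 186.0], 0.46), ([351.0, 167.0], 0.24)]
template scene [([346.0, 202.0], 0.86)]
template top [([170.0, 229.0], 0.76)]
bar scene [([347.0, 185.0], 0.85), ([403.0, 191.0], 0.51), ([185.0, 264.0], 0.48)]
bar top [([160.0, 226.0], 0.6)]
hole_a scene [([352.0, 186.0], 0.88), ([335.0, 210.0], 0.68)]
hole_a top [([159.0, 247.0], 0.75), ([174.0, 214.0], 0.66)]
[1.2287 0.0993 0.8683] [ 0.3403 -0.0158  1.2074]
{'time': 1.0, 'joint_pos': array([-1.3472,  0.3262, -0.1926,  1.052 , -0.    ,  1.4366]), 'joint_velocities': array([ 0.0027,  0.0002, -0.0011, -0.0003, -0.0014,  0.0008]), 'joint_efforts': array([  0.0004, -44.3336,  26.2762,   0.0009,  -0.0001,   0.    ]), 'ee_pos': array([ 0.1926, -0.5152,  0.2563]), 'tcp_rot': array([ 0.8217, -0.57  ,  0.    ,  0.    ]), 'wrist_force': array([ 1.4004, -0.679 , -0.0151]), 'wrist_torque': array([ 0.0045,  0.0081, -0.003 ]), 'gripper_width': 1.0033870188110647} 0.025
```

Run:
```python
import cv2
a=cv2.imread("pics/scene0.png");b=cv2.imread("pics/top0.png")
# 1.5x of original; crop around work
a=cv2.resize(a[150:480,130:700],(800,463));cv2.imwrite("pics/sc.png",a)
b=cv2.resize(b[180:440,180:600],(800,495));cv2.imwrite("pics/tc.png",b)
```

```text
(no output)
```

View pics/sc.png

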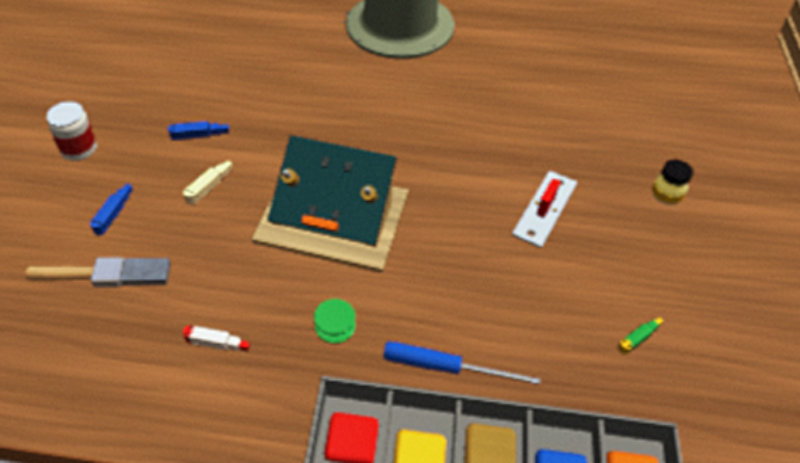

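View pics/tc.png

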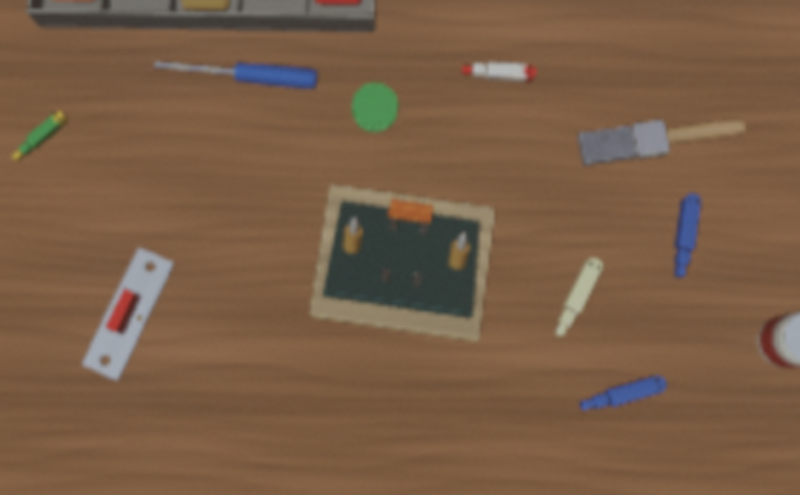

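```bash
cat > fit.py <<'E'
from h import *
from scipy.optimize import least_squares
def hullmask(p,lo,hi,box,s=4,lo2=None,hi2=None):
    l,t,r,b=box
    im=cv2.resize(p["color"][t:b,l:r],None,fx=s,fy=s,interpolation=cv2.INTER_CUBIC)
    h=cv2.cvtColor(im,cv2.COLOR_RGB2HSV);m=cv2.inRange(h,lo,hi)
    if lo2: m|=cv2.inRange(h,lo2,hi2)
    m=cv2.morphologyEx(m,cv2.MORPH_CLOSE,np.ones((5,5)))
    c=max(cv2.findContours(m,0,2)[0],key=cv2.contourArea)
    return (cv2.convexHull(c).reshape(-1,2)+.5)/s-.5+np.array([l,t])
def mom(poly):
    h=cv2.convexHull(np.float32(poly)).reshape(-1,2);o=h.mean(0);m=cv2.moments(h-o);a=m["m00"]
    return np.array([m["m10"]/a+o[0],m["m01"]/a+o[1]]),np.array([m["mu20"],m["mu11"],m["mu02"]])/a,a
def T(q,pts):
    c,s=np.cos(q[2]),np.sin(q[2]);return np.array(pts)@np.array([[c,s,0],[-s,c,0],[0,0,1]])+[q[0],q[1],0]
def fit(items,q0):  # items: (pic, hull, model pts in a frame standing on the bench)
    def f(q):
        r=[]
        for p,h,pts in items:
            c,m,a=mom(h);c2,m2,a2=mom(proj(p,T(q,pts)))
            r+=[*(c2-c),*((m2/np.trace([[m2[0],0],[0,m2[2]]])-m/(m[0]+m[2]))*5)]
        return np.array(r)
    s=least_squares(f,q0,diff_step=1e-3,x_scale=[.01,.01,.1]);r=s.fun.reshape(-1,5)
    print("q",s.x.round(4),"yawdeg",np.degrees(s.x[2]).round(1),"res px",r.round(2).tolist(),"areas",[(round(mom(h)[2]),round(mom(proj(p,T(s.x,m)))[2])) for p,h,m in items])
    return s.x
def box(x0,x1,y0,y1,z0,z1): return np.array([[x,y,z] for x in(x0,x1) for y in(y0,y1) for z in(z0,z1)])/1000
blankpts=np.vstack([box(-40,18,-10,10,0,22),box(-46,-46,-7,7,2,20),box(-50,-50,-2,2,4,16),box(50,50,-3,3,5,15)])
tplpts=np.vstack([box(-23,23,-75,75,0,6),box(-7,7,-25,25,6,46)])
# jig frame: x towards the robot horizontally uphill, y right (robot), z up; bed axes in it
Rb=R.from_euler("y",-30,degrees=True).as_matrix()  # bed x=(c,0,s): up the slope; bed z=(-s,0,c)
def bed(pts): return np.asarray(pts)@Rb.T+[0,0,.068]
def cyl(y,d,z0,z1):
    a=np.linspace(0,2*np.pi,24);return np.vstack([np.c_[d/2*np.cos(a),y+d/2*np.sin(a),0*a+z] for z in(z0,z1)])/1000
E
python3 - <<'E'
from fit import *
S=ctrl.capture("scene");P=ctrl.capture("top")
print(at_z(P,(323,223),.01),at_z(S,(186,188),0),at_z(P,(260,214),.068))
print(cv2.cvtColor(np.uint8([[S["color"][186,185],P["color"][223,323],P["color"][223,340],P["color"][240,160],S["color"][215,340],S["color"][206,238],P["color"][194,262],P["color"][225,262],S["color"][190,245],S["color"][230,300]]]),cv2.COLOR_RGB2HSV)[0].tolist())
pale=((15,20,130),(40,115,255))
bt=hullmask(P,*pale,(308,203,338,242));bs=hullmask(S,*pale,(168,170,202,201))
nose=at_z(P,(330,212),.01);tail=at_z(P,(316,236),.01);d=tail-nose
b=fit([(P,bt,blankpts),(S,bs,blankpts)],[*((nose+tail)/2)[:2],np.arctan2(d[1],d[0])])
al=((0,0,110),(180,60,255));rd=((165,120,60),(180,255,255))
tt=hullmask(P,*al,(145,202,185,257));ts=hullmask(S,*al,(325,178,365,220))
h=at_z(P,(174,214),0)-at_z(P,(159,247),0)
pl=box(-23,23,-75,75,0,6)
fit([(P,tt,tplpts)],[*at_z(P,(166,230),0)[:2],np.arctan2(-h[0],h[1])])
fit([(P,tt,tplpts),(S,ts,tplpts)],[*at_z(P,(166,230),0)[:2],np.arctan2(-h[0],h[1])])
te=((80,60,10),(105,255,110));org=((3,200,170),(15,255,255))
stp=bed(box(-58,-50,-25,25,0,22))
jt=hullmask(P,*te,(225,180,295,240));js=hullmask(S,*te,(205,160,280,220))
bp=bed(box(-67.5,67.5,-82.5,82.5,-1,0))
j0=[*at_z(P,(262,213),.068)[:2],np.pi-.1]
fit([(P,jt,bp)],j0)
j=fit([(P,jt,bp),(S,js,bp)],j0)
ot=hullmask(P,*org,(250,185,280,202));os=hullmask(S,*org,(220,198,255,214))
fit([(P,ot,stp),(S,os,stp)],j)
for n,im in(("top",P),("scene",S)):
    print(n,"tips",proj(im,T(j,bed([[0,.06,.05],[0,-.06,.05],[-.05,0,0]]))).round(1).tolist(),[(np.round(r["point"],1).tolist(),round(r["conf"],2)) for q in("pin_a","stop") for r in ctrl.mark_of(im,q)])
o=[]
for n,im,pp in(("t",P,[(jt,bp,j),(bt,blankpts,b)]),("s",S,[(js,bp,j),(bs,blankpts,b)])):
    v=im["color"][:,:,::-1];k=4;v=cv2.resize(v,None,fx=k,fy=k,interpolation=cv2.INTER_CUBIC)
    for hh,m,q in pp:
        cv2.polylines(v,[np.int32((hh+.5)*k)],True,(255,255,0),1)
        cv2.polylines(v,[cv2.convexHull(np.int32((proj(im,T(q,m))+.5)*k))],True,(0,0,255),1)
    for x in proj(im,T(j,bed([[0,.06,.05],[0,-.06,.05],[-.05,0,0],[0,0,0]]))): cv2.circle(v,tuple(np.int32((x+.5)*k)),3,(255,0,255),1)
    l,t,r,bb=(222,178,342,248) if n=="t" else (165,158,285,228)
    o.append(v[t*k:bb*k,l*k:r*k])
cv2.imwrite("pics/fit1.png",np.vstack(o))
E
```

```text
[ 0.47416736 -0.25984437  0.01      ] [ 0.47672589 -0.2514921   0.        ] [ 0.49338952 -0.04666936  0.068     ]
[[32, 57, 242], [33, 36, 183], [14, 120, 128], [108, 22, 175], [102, 25, 156], [12, 231, 236], [12, 176, 161], [79, 45, 62], [90, 149, 65], [13, 164, 151]]
q [ 0.4723 -0.2542  2.6503] yawdeg 151.8 res px [[-0.43, 0.03, 0.08, -0.08, -0.08], [-0.43, -0.14, -0.12, 0.0, 0.12]] areas [(215, 176), (195, 217)]
q [ 0.4454  0.2727 -1.9689] yawdeg -112.8 res px [[0.0, -0.0, -0.01, -0.03, 0.01]] areas [(689, 633)]
q [ 0.4463  0.2735 -1.9612] yawdeg -112.4 res px [[-0.22, -0.26, -0.04, -0.02, 0.04], [-0.17, -0.32, -0.05, -0.04, 0.05]] areas [(689, 633), (549, 525)]
q [ 0.4576 -0.0646  3.1187] yawdeg 178.7 res px [[0.0, -0.01, -0.66, -0.11, 0.66]] areas [(1, 1798)]
q [ 0.4776 -0.0586  2.6281] yawdeg 150.6 res px [[-2.1, -6.35, -1.1, 0.62, 1.1], [-1.24, -8.93, -0.27, 0.02, 0.27]] areas [(1, 1758), (2164, 2006)]Traceback (most recent call last):
  File "<stdin>", line 22, in <module>
  File "fit.py", line 9, in hullmask
    c=max(cv2.findContours(m,0,2)[0],key=cv2.contourArea)
ValueError: max() iterable argument is empty
```

```bash
cat > jig.py <<'E'
from fit import *
S=ctrl.capture("scene");P=ctrl.capture("top")
pale=((15,20,130),(40,115,255))
bt=hullmask(P,*pale,(308,203,338,242));bs=hullmask(S,*pale,(168,170,202,201))
b=fit([(P,bt,blankpts),(S,bs,blankpts)],[.472,-.254,2.65])
te=((40,12,5),(120,255,95));teS=((80,60,5),(105,255,110))
stp=bed(box(-58,-50,-25,25,0,22));bp=bed(box(-67.5,67.5,-82.5,82.5,-1,0))
jt=hullmask(P,*te,(232,188,292,230));js=hullmask(S,*teS,(205,160,280,220))
j0=[*at_z(P,(262,213),.068)[:2],np.pi-.1]
fit([(P,jt,bp)],j0);fit([(S,js,bp)],j0);j=fit([(P,jt,bp),(S,js,bp)],j0)
ot=hullmask(P,(2,150,135),(14,255,255),(253,185,275,199));os=hullmask(S,(3,200,170),(15,255,255),(220,198,255,214))
fit([(P,ot,stp),(S,os,stp)],j)
for n,im in(("top",P),("scene",S)):
    print(n,"tips",proj(im,T(j,bed([[0,.06,.05],[0,-.06,.05],[-.05,0,0]]))).round(1).tolist(),[(np.round(r["point"],1).tolist(),round(r["conf"],2)) for q in("pin_a","stop") for r in ctrl.mark_of(im,q)])
o=[]
for n,im,pp in(("t",P,[(jt,bp,j),(bt,blankpts,b),(ot,stp,j)]),("s",S,[(js,bp,j),(bs,blankpts,b),(os,stp,j)])):
    v=im["color"][:,:,::-1];k=6;v=cv2.resize(v,None,fx=k,fy=k,interpolation=cv2.INTER_CUBIC)
    for hh,m,q in pp:
        cv2.polylines(v,[np.int32((hh+.5)*k)],True,(255,255,0),1)
        cv2.polylines(v,[cv2.convexHull(np.int32((proj(im,T(q,m))+.5)*k))],True,(0,0,255),1)
    for x in proj(im,T(j,bed([[0,.06,.05],[0,-.06,.05],[-.05,0,0],[0,0,0]]))): cv2.circle(v,tuple(np.int32((x+.5)*k)),3,(255,0,255),1)
    l,t,r,bb=(222,183,342,243) if n=="t" else (165,162,285,222)
    o.append(cv2.resize(v[t*k:bb*k,l*k:r*k],(600,300)))
cv2.imwrite("pics/fit1.png",np.vstack(o))
E
python3 jig.py
```

```text
q [ 0.4724 -0.2543  2.6573] yawdeg 152.3 res px [[-0.36, -0.04, 0.07, -0.08, -0.07], [-0.35, -0.21, -0.11, 0.01, 0.11]] areas [(216, 176), (195, 217)]
q [ 0.5074 -0.0491  3.0096] yawdeg 172.4 res px [[-0.0, 0.0, 0.07, 0.04, -0.07]] areas [(1667, 1704)]
q [ 0.5151 -0.0471  3.0015] yawdeg 172.0 res px [[0.0, 0.0, -0.0, -0.01, 0.0]] areas [(2166, 2269)]
q [ 0.5102 -0.0486  2.8922] yawdeg 165.7 res px [[-0.2, -0.89, -0.02, 0.24, 0.02], [-0.08, -1.17, -0.07, 0.03, 0.07]] areas [(1667, 1699), (2166, 2220)]
q [ 0.5131 -0.0497  3.0136] yawdeg 172.7 res px [[-0.2, -0.31, -0.02, -0.04, 0.02], [-0.15, -0.39, 0.02, 0.04, -0.02]] areas [(78, 95), (58, 63)]
top tips [[281.8, 204.1], [244.5, 194.1], [263.8, 197.4]] [([243.9, 200.0], 0.78), ([279.6, 203.5], 0.74), ([258.2, 197.5], 0.96), ([261.3, 211.4], 0.32)]
scene tips [[221.3, 178.3], [258.4, 189.7], [237.9, 203.2]] [([223.5, 179.3], 0.81), ([263.2, 189.3], 0.58), ([238.8, 207.5], 0.63)]
```

View pics/fit1.png

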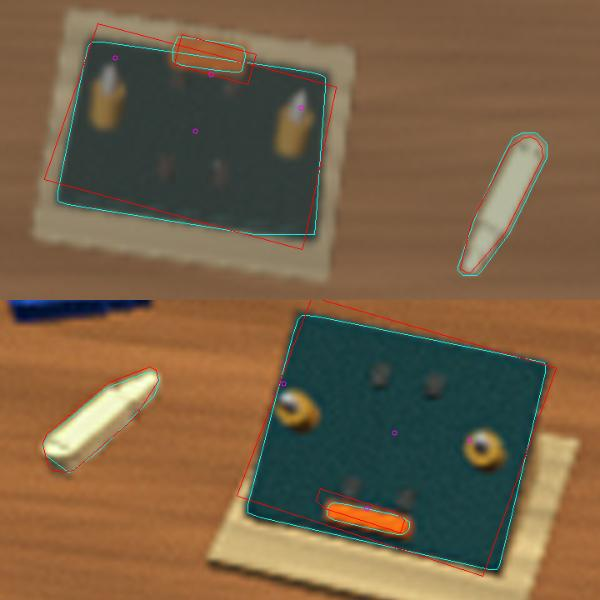

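```bash
sed -i 's/box(-67.5,67.5,-82.5,82.5,-1,0)/box(-67.5,67.5,-82.5,82.5,-12,0)/; s/,np.pi-.1\]/,3.009]/; s/diff_step=1e-3/method="lm",diff_step=3e-3/' jig.py fit.py
python3 - <<'E'
s=open('jig.py').read()
s=s.replace('fit([(P,ot,stp),(S,os,stp)],j)','fit([(P,ot,stp),(S,os,stp)],j);j=fit([(P,jt,bp),(S,js,bp),(P,ot,stp),(S,os,stp)],j0);np.save("j.npy",j);np.save("b.npy",b)')
open('jig.py','w').write(s)
E
python3 jig.py
```

```text
q [ 0.4724 -0.2543  2.6586] yawdeg 152.3 res px [[-0.36, -0.03, 0.07, -0.07, -0.07], [-0.35, -0.19, -0.11, 0.01, 0.11]] areas [(217, 176), (195, 216)]
q [ 0.5108 -0.0494  3.0258] yawdeg 173.4 res px [[0.0, -0.0, -0.04, -0.02, 0.04]] areas [(1672, 1809)]
q [ 0.5141 -0.048   3.0015] yawdeg 172.0 res px [[0.0, 0.0, -0.0, -0.0, 0.0]] areas [(2163, 2312)]
q [ 0.512  -0.0491  2.9667] yawdeg 170.0 res px [[-0.21, -0.37, -0.07, 0.07, 0.07], [-0.16, -0.52, -0.02, 0.01, 0.02]] areas [(1672, 1806), (2163, 2298)]
q [ 0.5131 -0.0499  3.0142] yawdeg 172.7 res px [[-0.18, -0.31, -0.03, -0.03, 0.03], [-0.13, -0.39, 0.02, 0.03, -0.02]] areas [(78, 95), (58, 63)]
q [ 0.5126 -0.0489  2.9974] yawdeg 171.7 res px [[-0.2, -0.55, -0.05, 0.02, 0.05], [-0.22, -0.39, -0.0, -0.0, 0.0], [-0.2, -0.14, -0.04, 0.03, 0.04], [-0.07, -0.53, -0.0, 0.09, 0.0]] areas [(1672, 1805), (2163, 2306), (78, 95), (58, 63)]
top tips [[281.5, 201.2], [243.4, 195.1], [262.5, 196.4]] [([244.1, 195.6], 0.81), ([250.4, 158.8], 0.42), ([259.8, 198.3], 0.67)]
scene tips [[221.0, 180.5], [259.8, 189.0], [239.1, 204.1]] [([222.0, 179.5], 0.8), ([260.5, 190.2], 0.78), ([240.8, 205.3], 0.59)]
```

View pics/fit1.png

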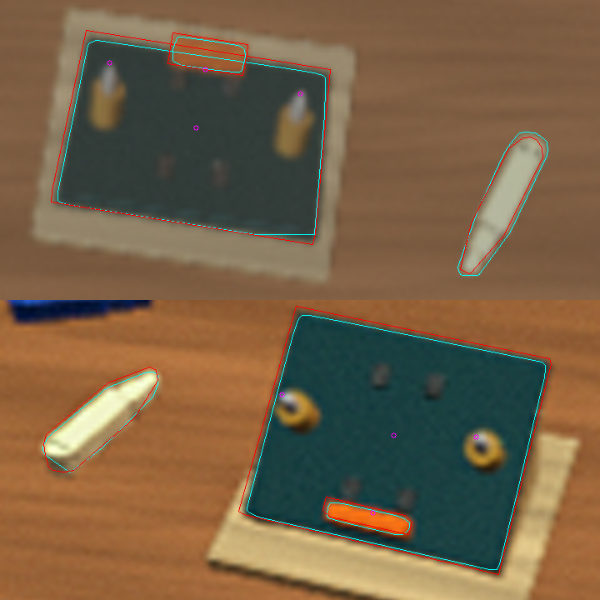

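```bash
cat > plan.py <<'E'
from fit import *
import sys
J=np.array([.5125,-.049,np.radians(172.3)])
def bedpt(p): return T(J,bed(np.array([p],float)))[0]
Rz=R.from_euler("z",J[2]).as_matrix()@Rb   # bed axes as columns
def frame(x,z): x=np.array(x,float);z=np.array(z,float);return R.from_matrix(np.c_[x,np.cross(z,x),z])
def down(a): a=np.radians(a);return frame([np.cos(a),np.sin(a),0],[0,0,-1])
onbedY=frame(-Rz[:,1],-Rz[:,2]); onbedX=frame(-Rz[:,0],-Rz[:,2])
def plan(target,rot,p=None,q=None):
    s=ctrl.get_state();p=s["ee_pos"] if p is None else np.array(p);q=R.from_quat(s["tcp_rot"]) if q is None else q
    w=(q.inv()*rot).as_rotvec(degrees=True);d=np.array(target)-p
    N=int(max(np.ceil(np.abs(w).max()/8.4),np.ceil(np.linalg.norm(d)/.045),1))
    Rs=[(q*R.from_rotvec(w/N*k,degrees=True)).as_matrix() for k in range(N)]
    sh=np.linalg.solve(sum(Rs),d)
    print("N",N,"row",[sh.round(4).tolist(),(w/N).round(2).tolist()],"dist",np.linalg.norm(d).round(4),"target",np.round(target,4))
    return np.array(target),rot
E
python3 - <<'E'
from plan import *
p=plan([.475,-.2557,.13],down(62.3))
p=plan([.475,-.2557,.029],down(62.3),*p)
p=plan([.475,-.2557,.20],down(62.3),*p)
p=plan(bedpt([-.001,0,.13]),onbedY,*p)
p=plan(bedpt([-.001,0,.029]),onbedY,*p)
E
```

```text
N 16 row [[0.0193, -0.0232, 0.0079], [-0.0, 0.0, -8.24]] dist 0.4037 target [ 0.475  -0.2557  0.13  ]
N 3 row [[0.0, 0.0, 0.0337], [0.0, 0.0, 0.0]] dist 0.101 target [ 0.475  -0.2557  0.029 ]
N 4 row [[0.0, 0.0, -0.0428], [0.0, 0.0, 0.0]] dist 0.171 target [ 0.475  -0.2557  0.2   ]
N 5 row [[0.0445, 0.0067, 0.002], [5.94, -1.05, -3.91]] dist 0.2239 target [ 0.5778 -0.0578  0.1801]
N 3 row [[-0.0, -0.0, 0.0337], [0.0, 0.0, 0.0]] dist 0.101 target [ 0.5277 -0.0511  0.0926]
```

Emit:
{"name": "drive_tool", "arguments": {"increments": [[[0.0193, -0.0232, 0.0079], [0, 0, -8.24]], [[0.0193, -0.0232, 0.0079], [0, 0, -8.24]], [[0.0193, -0.0232, 0.0079], [0, 0, -8.24]], [[0.0193, -0.0232, 0.0079], [0, 0, -8.24]], [[0.0193, -0.0232, 0.0079], [0, 0, -8.24]], [[0.0193, -0.0232, 0.0079], [0, 0, -8.24]], [[0.0193, -0.0232, 0.0079], [0, 0, -8.24]], [[0.0193, -0.0232, 0.0079], [0, 0, -8.24]], [[0.0193, -0.0232, 0.0079], [0, 0, -8.24]], [[0.0193, -0.0232, 0.0079], [0, 0, -8.24]]], "jaw": 0.06, "squeeze": 40}}

```text
time: 2.7
ee_pos: [0.4572, -0.4299, 0.1768]
tcp_rot: [0.993, 0.115, 0.0, 0.0]
wrist_force: [0.5, 0.2, 0.9]
gripper_width: 0.703
```

Emit:
{"name": "drive_tool", "arguments": {"increments": [[[0.0193, -0.0232, 0.0079], [0, 0, -8.24]], [[0.0193, -0.0232, 0.0079], [0, 0, -8.24]], [[0.0193, -0.0232, 0.0079], [0, 0, -8.24]], [[0.0193, -0.0232, 0.0079], [0, 0, -8.24]], [[0.0193, -0.0232, 0.0079], [0, 0, -8.24]], [[0.0193, -0.0232, 0.0079], [0, 0, -8.24]], [[0, 0, 0], [0, 0, 0]], [[0, 0, 0], [0, 0, 0]]]}}

```text
time: 3.5
ee_pos: [0.4753, -0.2556, 0.13]
tcp_rot: [0.856, 0.518, -0.0, 0.0]
wrist_force: [0.7, -0.7, 0.0]
gripper_width: 0.703
```

```bash
cat > crop.py <<'E'
from plan import *
n=sys.argv[1];o=[]
for nm in("top","scene"):
    im=ctrl.capture(nm);u,v=proj(im,[[float(a) for a in sys.argv[2:5]]])[0].astype(int)
    l,t=max(u-40,0),max(v-30,0);o.append(cv2.resize(im["color"][t:t+60,l:l+80,::-1],(400,300),interpolation=cv2.INTER_CUBIC))
cv2.imwrite("pics/"+n,np.hstack(o))
E
python3 - <<'E'
from plan import *
s=ctrl.get_state();print(s["time"],s["ee_pos"],s["gripper_width"])
p=plan([.475,-.2557,.029],down(62.3))
E
python3 crop.py g1.png .475 -.2557 .05
```

```text
3.5 [ 0.47534396 -0.25558486  0.13002022] 0.7033250101270448
N 3 row [[-0.0001, -0.0001, 0.0337], [0.0, 0.01, 0.01]] dist 0.101 target [ 0.475  -0.2557  0.029 ]
```

View pics/g1.png

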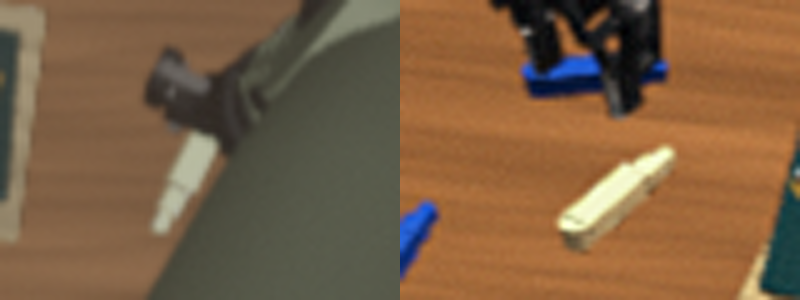

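The gripper stands open over the pale blank (scene crop: jaws around (590,90), blank at (615,200)); the blue one only lies behind in the view. Descending.

Emit:
{"name": "drive_tool", "arguments": {"increments": [[[0, 0, 0.034], [0, 0, 0]], [[0, 0, 0.034], [0, 0, 0]], [[0, 0, 0.02], [0, 0, 0]], [[0, 0, 0.013], [0, 0, 0]], [[0, 0, 0], [0, 0, 0]]]}}

```text
time: 4.1
ee_pos: [0.4745, -0.2562, 0.0275]
tcp_rot: [0.856, 0.517, -0.0, -0.001]
wrist_force: [-0.5, 0.7, 1.2]
gripper_width: 0.705
```

Emit:
{"name": "drive_tool", "arguments": {"increments": [[[0, 0, 0], [0, 0, 0]], [[0, 0, 0], [0, 0, 0]], [[0, 0, 0], [0, 0, 0]], [[0, 0, 0], [0, 0, 0]], [[0, 0, 0], [0, 0, 0]], [[0, 0, 0], [0, 0, 0]]], "jaw": 0.01}}

```text
time: 4.7
ee_pos: [0.4762, -0.2566, 0.0303]
tcp_rot: [0.856, 0.518, 0.001, 0.001]
wrist_force: [-0.6, -0.7, 6.4]
gripper_width: 0.221
```

Emit:
{"name": "drive_tool", "arguments": {"increments": [[[0, 0, -0.02], [0, 0, 0]], [[0, 0, -0.04], [0, 0, 0]], [[0, 0, -0.04], [0, 0, 0]], [[0, 0, -0.04], [0, 0, 0]], [[0, 0, -0.031], [0, 0, 0]], [[0, 0, 0], [0, 0, 0]]]}}

```text
time: 5.3
ee_pos: [0.4776, -0.2575, 0.205]
tcp_rot: [0.856, 0.518, 0.002, 0.004]
wrist_force: [0.6, -0.8, -0.4]
gripper_width: 0.222
```

Run:
```python
from plan import *
p=plan(bedpt([0,0,.10]),onbedY)
p=plan(bedpt([0,0,.029]),onbedY,*p)
```

```text
N 5 row [[0.0442, 0.0042, 0.0088], [6.04, -1.01, -3.91]] dist 0.2245 target [ 0.562  -0.0557  0.1546]
N 2 row [[0.0, 0.0, 0.0355], [0.0, 0.0, 0.0]] dist 0.071 target [ 0.5269 -0.0509  0.0931]
```

Run:
```python
from plan import *
p=plan(bedpt([0,0,.12]),onbedY)
```

```text
N 5 row [[0.0445, 0.0055, 0.005], [6.04, -1.01, -3.91]] dist 0.224 target [ 0.572  -0.057   0.1719]
```

Emit:
{"name": "drive_tool", "arguments": {"increments": [[[0.0222, 0.0028, 0.0025], [3.02, -0.5, -1.95]], [[0.0222, 0.0028, 0.0025], [3.02, -0.5, -1.95]], [[0.0222, 0.0028, 0.0025], [3.02, -0.5, -1.95]], [[0.0222, 0.0028, 0.0025], [3.02, -0.5, -1.95]], [[0.0222, 0.0028, 0.0025], [3.02, -0.5, -1.95]], [[0.0222, 0.0028, 0.0025], [3.02, -0.5, -1.95]], [[0.0222, 0.0028, 0.0025], [3.02, -0.5, -1.95]], [[0.0222, 0.0028, 0.0025], [3.02, -0.5, -1.95]], [[0.0222, 0.0028, 0.0025], [3.02, -0.5, -1.95]], [[0.0222, 0.0028, 0.0025], [3.02, -0.5, -1.95]]]}}

```text
time: 6.3
ee_pos: [0.5654, -0.0533, 0.1653]
tcp_rot: [0.726, 0.635, -0.172, -0.201]
wrist_force: [0.7, -0.4, 0.1]
gripper_width: 0.218
```

Emit:
{"name": "drive_tool", "arguments": {"increments": [[[0, 0, 0], [0, 0, 0]], [[0, 0, 0], [0, 0, 0]]]}}

```text
time: 6.5
ee_pos: [0.5652, -0.0539, 0.165]
tcp_rot: [0.726, 0.635, -0.172, -0.2]
wrist_force: [-0.1, 0.4, -0.3]
gripper_width: 0.222
```

```bash
python3 - <<'E'
from plan import *
s=ctrl.get_state();q=R.from_quat(s["tcp_rot"])
print("bed pos",((s["ee_pos"]-bedpt([0,0,0]))@Rz).round(4),"joints",s["joint_pos"].round(2))
p=plan(bedpt([0,0,.031]),onbedY)
E
python3 crop.py g2.png .53 -.055 .11
```

```text
bed pos [ 0.0027 -0.0022  0.1104] joints [-0.21  0.85  0.33  1.58 -0.03 -0.07]
N 2 row [[-0.0012, 0.0016, 0.0397], [-0.27, -0.12, 0.07]] dist 0.0795 target [ 0.5279 -0.0511  0.0948]
```

View pics/g2.png

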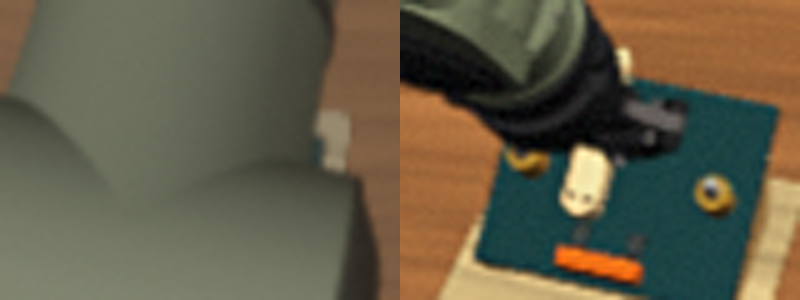

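Run:
```python
from plan import *
S=ctrl.capture("scene");s=ctrl.get_state();q=R.from_quat(s["tcp_rot"]).as_matrix()
A=np.c_[-q[:,1]*0,q[:,0],q[:,2]]  # placeholder
bz=-q[:,2];by=-q[:,0];bx=np.cross(by,bz)
o=s["ee_pos"]-.030*bz+.003*bx
W=o+blankpts@np.c_[bx,by,bz].T
k=8;v=cv2.resize(S["color"][:,:,::-1],None,fx=k,fy=k,interpolation=cv2.INTER_CUBIC)
def dr(X,c): cv2.polylines(v,[cv2.convexHull(np.int32((proj(S,X)+.5)*k))],True,c,1)
dr(W,(0,0,255));dr(T(J,bed(box(-67.5,67.5,-82.5,82.5,-12,0))),(255,0,255));dr(T(J,bed(box(-58,-50,-25,25,0,22))),(255,0,255))
for y in(60,-60): dr(T(J,bed(cyl(y,20,0,28))),(0,255,0))
for x in(-38,36):
  for y in(13,-22): dr(T(J,bed(box(x-7,x+7,y,y+9,0,8))),(255,255,0))
cv2.imwrite("pics/g3.png",v[158*k:228*k,200*k:285*k])
```

```text
(no output)
```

View pics/g3.png

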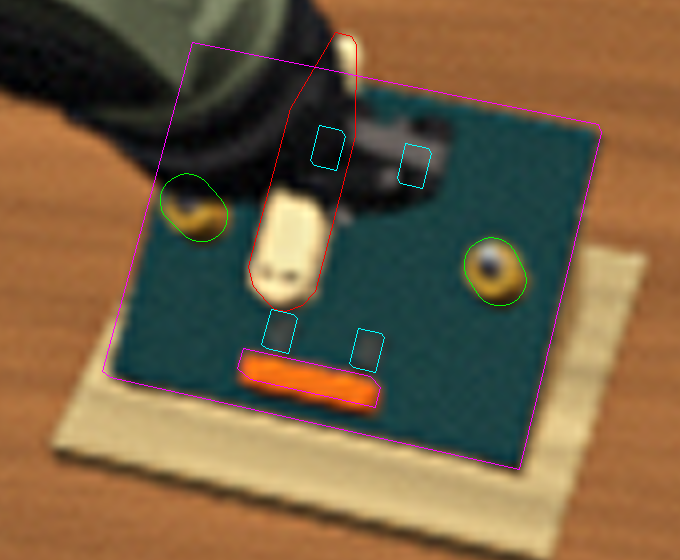

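Run:
```python
from plan import *
p=plan(bedpt([.002,0,.045]),onbedY)
p=plan(bedpt([.002,0,.032]),onbedY,*p)
```

```text
N 2 row [[-0.0006, 0.0009, 0.0336], [-0.2, -0.15, 0.01]] dist 0.0672 target [ 0.5331 -0.0518  0.108 ]
N 1 row [[0.0, 0.0, 0.013], [0.0, 0.0, 0.0]] dist 0.013 target [ 0.5266 -0.0509  0.0967]
```

Emit:
{"name": "drive_tool", "arguments": {"increments": [[[-0.0008, 0.0004, 0.017], [-0.1, -0.1, 0]], [[-0.0007, 0.0004, 0.017], [-0.1, -0.1, 0]], [[0, 0, 0.017], [0, 0, 0]], [[0, 0, 0.015], [0, 0, 0]], [[0, 0, 0.005], [0, 0, 0]], [[0, 0, 0], [0, 0, 0]], [[0, 0, 0], [0, 0, 0]]]}}

```text
time: 7.35
ee_pos: [0.5311, -0.0513, 0.1057]
tcp_rot: [0.727, 0.636, -0.17, -0.197]
wrist_force: [0.7, -0.2, -0.1]
gripper_width: 0.224
```

```bash
cat > st.py <<'E'
from plan import *
for i in range(3):
    s=ctrl.get_state();print(s["time"],((s["ee_pos"]-bedpt([0,0,0]))@Rz).round(4),"F bed",(s["wrist_force"]@Rz).round(1),"rot err deg",(R.from_quat(s["tcp_rot"]).inv()*(onbedY if sys.argv[1]=="y" else onbedX)).as_rotvec(degrees=True).round(2),s["gripper_width"].__round__(3))
    if i<2: ctrl.capture("top")
E
python3 st.py y
```

```text
7.35 [ 0.0026 -0.0002  0.042 ] F bed [-0.7  0.1  0.2] rot err deg [-0.16 -0.1   0.05] 0.224
7.4 [ 0.0025 -0.0003  0.0421] F bed [-1.3  0.4 -0. ] rot err deg [-0.14 -0.1   0.06] 0.223
7.45 [ 0.0024 -0.0004  0.042 ] F bed [ 0.2  0.  -0.1] rot err deg [-0.15 -0.09  0.07] 0.22
```

Emit:
{"name": "drive_tool", "arguments": {"increments": [[[0, 0, 0.004], [0, 0, 0]], [[0, 0, 0.004], [0, 0, 0]], [[0, 0, 0.002], [0, 0, 0]], [[0, 0, 0], [0, 0, 0]]]}}

```text
time: 7.85
ee_pos: [0.525, -0.0499, 0.0957]
tcp_rot: [0.726, 0.636, -0.171, -0.198]
wrist_force: [-0.4, -0.9, 0.0]
gripper_width: 0.226
```

```bash
python3 st.py y
```

```text
7.85 [ 0.003  -0.0007  0.0303] F bed [ 0.2  0.9 -0.1] rot err deg [-0.31 -0.09  0.1 ] 0.226
7.9 [ 0.0029 -0.0007  0.0306] F bed [ 0.4 -0.2  0.1] rot err deg [-0.29 -0.09  0.1 ] 0.218
7.95 [ 0.0028 -0.0007  0.0308] F bed [-0.   1.  -0.8] rot err deg [-0.27 -0.09  0.1 ] 0.221
```

Emit:
{"name": "drive_tool", "arguments": {"increments": [[[0, 0, 0.001], [0, 0, 0]], [[0, 0.001, 0.001], [0, 0, 0]], [[0, 0.001, 0], [0, 0, 0]], [[0, 0.001, 0], [0, 0, 0]], [[0, 0, 0], [0, 0, 0]]]}}

```text
time: 8.45
ee_pos: [0.5274, -0.0504, 0.0934]
tcp_rot: [0.727, 0.636, -0.171, -0.197]
wrist_force: [0.5, 0.1, 5.6]
gripper_width: 0.225
```

```bash
python3 st.py y
```

```text
8.45 [-0.0002 -0.0006  0.0295] F bed [ 2.4 -0.2  5.1] rot err deg [-0.22 -0.08  0.09] 0.225
8.5 [-0.0002 -0.0006  0.0295] F bed [2.5 0.4 4.5] rot err deg [-0.22 -0.09  0.09] 0.225
8.55 [-0.0002 -0.0006  0.0295] F bed [ 3.  -0.2  4.8] rot err deg [-0.21 -0.09  0.09] 0.221
```

Emit:
{"name": "drive_tool", "arguments": {"increments": [[[0, 0.001, 0], [0, 0, 0]], [[0, 0.001, 0], [0, 0, 0]], [[0, 0, 0], [0, 0, 0]]]}}

```text
time: 8.85
ee_pos: [0.5291, -0.0506, 0.0925]
tcp_rot: [0.727, 0.636, -0.171, -0.197]
wrist_force: [0.1, 0.7, 6.2]
gripper_width: 0.224
```

```bash
python3 st.py y
```

```text
8.85 [-0.0022 -0.0007  0.0295] F bed [ 3.1 -0.7  5.4] rot err deg [-0.22 -0.09  0.09] 0.224
8.9 [-0.0022 -0.0006  0.0295] F bed [ 2.  -0.   4.8] rot err deg [-0.22 -0.09  0.09] 0.225
8.95 [-0.0022 -0.0006  0.0295] F bed [2.6 0.7 5.3] rot err deg [-0.22 -0.09  0.09] 0.223
```

Still sliding on friction only; go on to the stop.

Emit:
{"name": "drive_tool", "arguments": {"increments": [[[0, 0.001, 0], [0, 0, 0]], [[0, 0.001, 0], [0, 0, 0]], [[0, 0, 0], [0, 0, 0]]]}}

```text
time: 9.25
ee_pos: [0.5307, -0.0508, 0.0915]
tcp_rot: [0.727, 0.636, -0.171, -0.197]
wrist_force: [-1.0, 0.8, 5.7]
gripper_width: 0.224
```

```bash
python3 st.py y
```

```text
9.25 [-0.0041 -0.0007  0.0295] F bed [ 3.8 -0.6  4.4] rot err deg [-0.23 -0.08  0.09] 0.224
9.3 [-0.0041 -0.0006  0.0295] F bed [3.  0.3 6. ] rot err deg [-0.23 -0.09  0.09] 0.224
9.35 [-0.0041 -0.0006  0.0295] F bed [ 1.4 -0.3  3.7] rot err deg [-0.23 -0.09  0.09] 0.223
```

Emit:
{"name": "drive_tool", "arguments": {"increments": [[[0, 0.001, 0], [0, 0, 0]], [[0, 0.001, 0], [0, 0, 0]], [[0, 0, 0], [0, 0, 0]]]}}

```text
time: 9.65
ee_pos: [0.5309, -0.0508, 0.0914]
tcp_rot: [0.726, 0.635, -0.172, -0.198]
wrist_force: [-4.0, -0.1, 11.9]
gripper_width: 0.224
```

```bash
python3 st.py y
```

```text
9.65 [-0.0043 -0.0006  0.0295] F bed [9.3 0.6 8.3] rot err deg [-0.44 -0.07  0.1 ] 0.224
9.7 [-0.0043 -0.0007  0.0295] F bed [ 7.8 -0.9  8.8] rot err deg [-0.43 -0.07  0.1 ] 0.225
9.75 [-0.0043 -0.0006  0.0295] F bed [ 9.6 -0.4  8. ] rot err deg [-0.43 -0.07  0.1 ] 0.224
```

Force jumped: nose is on the stop. Ease off, open a little, and retreat straight.

Emit:
{"name": "drive_tool", "arguments": {"increments": [[[0, -0.0015, -0.0005], [0, 0, 0]], [[0, 0, 0], [0, 0, 0]]]}}

```text
time: 9.95
ee_pos: [0.5308, -0.0508, 0.0915]
tcp_rot: [0.726, 0.636, -0.171, -0.197]
wrist_force: [-1.8, 0.8, 5.9]
gripper_width: 0.223
```

Emit:
{"name": "drive_tool", "arguments": {"increments": [[[0, 0, 0], [0, 0, 0]], [[0, 0, 0], [0, 0, 0]], [[0, 0, 0], [0, 0, 0]], [[0, 0, 0], [0, 0, 0]], [[0, 0, -0.005], [0, 0, 0]], [[0, 0, -0.02], [0, 0, 0]], [[0, 0, -0.04], [0, 0, 0]], [[0, 0, -0.04], [0, 0, 0]], [[0, 0, 0], [0, 0, 0]]], "jaw": 0.04}}

```text
time: 10.85
ee_pos: [0.5875, -0.0589, 0.1864]
tcp_rot: [0.728, 0.636, -0.168, -0.193]
wrist_force: [-0.1, -0.3, 0.2]
gripper_width: 0.47
```

Run:
```python
from plan import *
s=ctrl.get_state();print(s["time"],s["gripper_width"],((s["ee_pos"]-bedpt([0,0,0]))@Rz).round(4))
tp=[.4463,.2735]
p=plan([.52,.10,.24],down(75))
p=plan([*tp,.14],down(67.6),*p)
```

```text
10.85 0.4699698504688108 [-0.0063 -0.0002  0.1404]
N 5 row [[0.0287, -0.0218, -0.0045], [-5.93, 0.36, 1.44]] dist 0.1808 target [0.52 0.1  0.24]
N 5 row [[0.0285, -0.0247, 0.02], [0.0, 0.0, 1.48]] dist 0.2134 target [0.4463 0.2735 0.14  ]
```

Emit:
{"name": "drive_tool", "arguments": {"increments": [[[0.0287, -0.0218, -0.0045], [-5.93, 0.36, 1.44]], [[0.0287, -0.0218, -0.0045], [-5.93, 0.36, 1.44]], [[0.0287, -0.0218, -0.0045], [-5.93, 0.36, 1.44]], [[0.0287, -0.0218, -0.0045], [-5.93, 0.36, 1.44]], [[0.0287, -0.0218, -0.0045], [-5.93, 0.36, 1.44]], [[0.0285, -0.0247, 0.008], [0, 0, 1.48]], [[0.0285, -0.0247, 0.008], [0, 0, 1.48]], [[0.0285, -0.0247, 0.016], [0, 0, 1.48]], [[0.0285, -0.0247, 0.02], [0, 0, 1.48]], [[0.0285, -0.0247, 0.02], [0, 0, 1.48]]], "jaw": 0.06}}

```text
time: 11.85
ee_pos: [0.4412, 0.2757, 0.1649]
tcp_rot: [0.831, 0.556, -0.003, -0.003]
wrist_force: [1.2, 0.2, 0.6]
gripper_width: 0.701
```

Run:
```python
from plan import *
S=ctrl.capture("scene");P=ctrl.capture("top")
s=ctrl.get_state();print(s["time"],s["ee_pos"],s["gripper_width"])
pale=((15,20,130),(40,115,255));o=[]
k=8
for im,bx in((S,(205,160,285,222)),(P,(230,185,300,235))):
    v=cv2.resize(im["color"][:,:,::-1],None,fx=k,fy=k,interpolation=cv2.INTER_CUBIC)
    cv2.polylines(v,[cv2.convexHull(np.int32((proj(im,T(J,bed(blankpts)))+.5)*k))],True,(0,0,255),1)
    l,t,r,b=bx;o.append(cv2.resize(v[t*k:b*k,l*k:r*k],(400,300)))
cv2.imwrite("pics/g4.png",np.hstack(o))
plan([.4463,.2735,.14],down(67.6))
for n,im in(("s",S),("t",P)): print(n,"pred holes,bar",proj(im,T([.4463,.2735,-1.9612],[[0,.06,0],[0,-.06,0],[0,0,.046]])).round(1).tolist(),[(q,np.round(r["point"],1).tolist(),round(r["conf"],2)) for q in("hole_a","bar") for r in ctrl.mark_of(im,q)])
```

```text
11.95 [0.43840953 0.27691273 0.16267181] 0.7064787060985673
N 1 row [[-0.0001, 0.0089, 0.0225], [-0.81, 0.28, 0.31]] dist 0.0242 target [0.4463 0.2735 0.14  ]
s pred holes,bar [[338.1, 210.7], [351.6, 186.6], [347.7, 188.7]] [('hole_a', [353.7, 186.3], 0.8), ('hole_a', [336.5, 208.5], 0.73), ('bar', [348.0, 186.1], 0.69)]
t pred holes,bar [[172.1, 212.8], [156.5, 245.6], [161.0, 227.7]] [('hole_a', [157.5, 247.0], 0.68), ('hole_a', [173.1, 211.4], 0.57), ('bar', [163.0, 226.9], 0.75)]
```

View pics/g4.png

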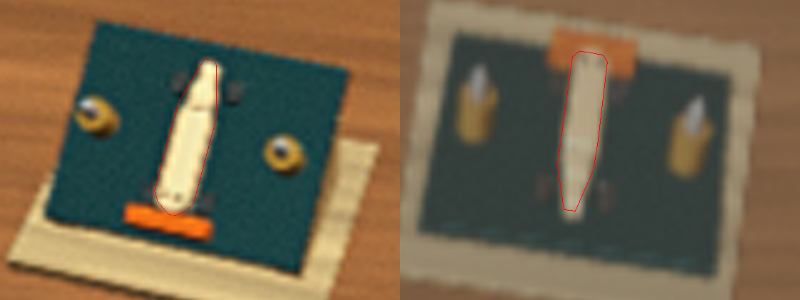

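Blank lies in the cradle with nose at the orange stop in both views (scene crop nose (172,210), top crop (590,60)). Now the template.

Emit:
{"name": "drive_tool", "arguments": {"increments": [[[0, 0.0085, 0.0225], [-0.8, 0.3, 0.3]], [[0, 0, 0.03], [0, 0, 0]], [[0, 0, 0], [0, 0, 0]], [[0, 0, 0], [0, 0, 0]]]}}

```text
time: 12.55
ee_pos: [0.4504, 0.2704, 0.1132]
tcp_rot: [0.833, 0.553, 0.002, 0.001]
wrist_force: [0.7, 0.3, 0.1]
gripper_width: 0.701
```

Run:
```python
from plan import *
plan([.4463,.2735,.04],down(67.6))
```

```text
N 2 row [[0.0006, -0.0026, 0.0366], [0.11, -0.07, -0.2]] dist 0.0734 target [0.4463 0.2735 0.04  ]
```

Emit:
{"name": "drive_tool", "arguments": {"increments": [[[0.0006, -0.0026, 0.03], [0.1, 0, -0.2]], [[0.0006, -0.0026, 0.025], [0.1, 0, -0.2]], [[0, 0, 0.018], [0, 0, 0]], [[0, 0, 0], [0, 0, 0]], [[0, 0, 0], [0, 0, 0]]]}}

```text
time: 13.05
ee_pos: [0.4471, 0.2747, 0.0411]
tcp_rot: [0.831, 0.557, 0.002, -0.0]
wrist_force: [0.5, 0.7, 1.1]
gripper_width: 0.701
```

Emit:
{"name": "drive_tool", "arguments": {"increments": [[[0, 0, 0], [0, 0, 0]], [[0, 0, 0], [0, 0, 0]], [[0, 0, 0], [0, 0, 0]], [[0, 0, 0], [0, 0, 0]], [[0, 0, 0], [0, 0, 0]], [[0, 0, 0], [0, 0, 0]], [[0, 0, 0], [0, 0, 0]]], "jaw": 0.005, "squeeze": 60}}

```text
time: 13.75
ee_pos: [0.4467, 0.2749, 0.0407]
tcp_rot: [0.83, 0.557, 0.002, -0.0]
wrist_force: [-1.0, -0.5, 5.8]
gripper_width: 0.153
```

Emit:
{"name": "drive_tool", "arguments": {"increments": [[[0, 0, -0.015], [0, 0, 0]], [[0, 0, -0.035], [0, 0, 0]], [[0, 0, -0.04], [0, 0, 0]], [[0, 0, -0.04], [0, 0, 0]], [[0, 0, -0.03], [0, 0, 0]], [[0, 0, 0], [0, 0, 0]], [[0, 0, 0], [0, 0, 0]]]}}

```text
time: 14.45
ee_pos: [0.4456, 0.2742, 0.1997]
tcp_rot: [0.83, 0.557, 0.002, -0.0]
wrist_force: [-0.4, 0.4, -2.7]
gripper_width: 0.154
```

Run:
```python
from plan import *
S=ctrl.capture("scene");P=ctrl.capture("top");s=ctrl.get_state()
q=R.from_quat(s["tcp_rot"]).as_matrix();print(s["joint_pos"].round(2))
# template frame in hand: x=tool x, y=-tool y, z=-tool z, origin .040 ahead of the TCP
B=np.c_[q[:,0],-q[:,1],-q[:,2]];o=s["ee_pos"]-.040*B[:,2]
k=8;out=[]
for im in(S,P):
    v=cv2.resize(im["color"][:,:,::-1],None,fx=k,fy=k,interpolation=cv2.INTER_CUBIC)
    for pts in(box(-23,23,-75,75,0,6),cyl(60,12.5,6,6),cyl(-60,12.5,6,6)): cv2.polylines(v,[cv2.convexHull(np.int32((proj(im,o+pts@B.T)+.5)*k))],True,(0,0,255),1)
    u=proj(im,[o])[0];l,t=np.int32(u-[30,30]);l=min(l,512-60);v=v[t*k:(t+60)*k,l*k:(l+60)*k];out.append(cv2.resize(v,(400,400)))
cv2.imwrite("pics/g5.png",np.hstack(out))
p=plan(bedpt([0,0,.19]),onbedX)
```

```text
[ 0.41  0.32 -0.36  0.89  0.    0.8 ]
N 9 row [[-0.0078, 0.0434, -0.0048], [2.18, -2.83, 8.18]] dist 0.3741 target [ 0.6066 -0.0617  0.2325]
```

View pics/g5.png

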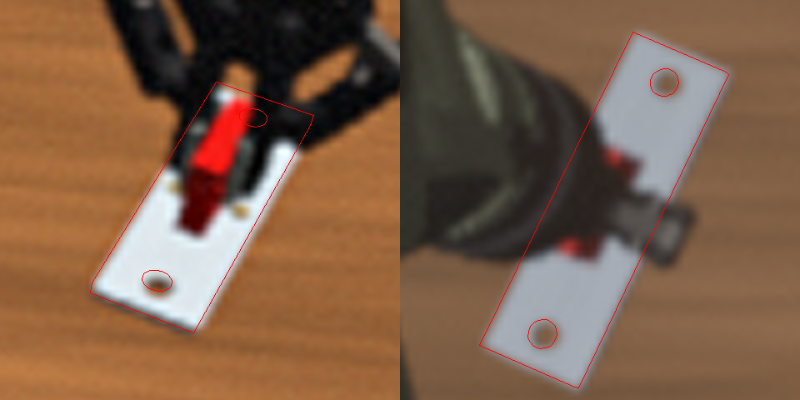

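Emit:
{"name": "drive_tool", "arguments": {"increments": [[[-0.0039, 0.0217, -0.0024], [1.09, -1.41, 4.09]], [[-0.0039, 0.0217, -0.0024], [1.09, -1.41, 4.09]], [[-0.0039, 0.0217, -0.0024], [1.09, -1.41, 4.09]], [[-0.0039, 0.0217, -0.0024], [1.09, -1.41, 4.09]], [[-0.0039, 0.0217, -0.0024], [1.09, -1.41, 4.09]], [[-0.0039, 0.0217, -0.0024], [1.09, -1.41, 4.09]], [[-0.0039, 0.0217, -0.0024], [1.09, -1.41, 4.09]], [[-0.0039, 0.0217, -0.0024], [1.09, -1.41, 4.09]], [[-0.0039, 0.0217, -0.0024], [1.09, -1.41, 4.09]], [[-0.0039, 0.0217, -0.0024], [1.09, -1.41, 4.09]]]}}

```text
time: 15.55
ee_pos: [0.5837, 0.1065, 0.2131]
tcp_rot: [0.962, 0.225, -0.152, -0.012]
wrist_force: [-0.1, 0.6, -2.8]
gripper_width: 0.158
```

Emit:
{"name": "drive_tool", "arguments": {"increments": [[[-0.0039, 0.0217, -0.0024], [1.09, -1.41, 4.09]], [[-0.0039, 0.0217, -0.0024], [1.09, -1.41, 4.09]], [[-0.0039, 0.0217, -0.0024], [1.09, -1.41, 4.09]], [[-0.0039, 0.0217, -0.0024], [1.09, -1.41, 4.09]], [[-0.0039, 0.0217, -0.0024], [1.09, -1.41, 4.09]], [[-0.0039, 0.0217, -0.0024], [1.09, -1.41, 4.09]], [[-0.0039, 0.0217, -0.0024], [1.09, -1.41, 4.09]], [[-0.0039, 0.0217, -0.0024], [1.09, -1.41, 4.09]], [[0, 0, 0], [0, 0, 0]], [[0, 0, 0], [0, 0, 0]]]}}

```text
time: 16.55
ee_pos: [0.5961, -0.067, 0.232]
tcp_rot: [0.964, -0.065, -0.257, -0.019]
wrist_force: [0.1, -0.2, -1.9]
gripper_width: 0.155
```

```bash
python3 st.py x
python3 - <<'E'
from plan import *
print(ctrl.get_state()["joint_pos"].round(2))
plan(bedpt([0,0,.112]),onbedX)
E
```

```text
16.55 [0.0082 0.0066 0.1846] F bed [-1.   0.2 -1.6] rot err deg [-0.23 -0.07  0.01] 0.155
16.6 [0.0085 0.0058 0.1851] F bed [-2.1  0.  -1.5] rot err deg [-0.19 -0.11  0.07] 0.152
16.65 [0.0088 0.0053 0.1855] F bed [-1.2 -0.3 -1.4] rot err deg [-0.15 -0.14  0.11] 0.156
[-0.22  0.87  0.56  1.78 -0.04  1.5 ]
N 2 row [[0.0043, -0.0026, 0.0367], [-0.08, -0.07, 0.05]] dist 0.0742 target [ 0.568  -0.0565  0.165 ]
```

Emit:
{"name": "drive_tool", "arguments": {"increments": [[[0.0043, -0.0026, 0.025], [-0.08, -0.07, 0.05]], [[0.0043, -0.0026, 0.025], [-0.08, -0.07, 0.05]], [[0, 0, 0.016], [0, 0, 0]], [[0, 0, 0.007], [0, 0, 0]], [[0, 0, 0], [0, 0, 0]], [[0, 0, 0], [0, 0, 0]]]}}

```text
time: 17.25
ee_pos: [0.5691, -0.057, 0.1674]
tcp_rot: [0.964, -0.065, -0.257, -0.017]
wrist_force: [-0.7, -0.5, -2.3]
gripper_width: 0.155
```

```bash
python3 st.py x
cat > look.py <<'E'
from plan import *
S=ctrl.capture("scene");P=ctrl.capture("top");s=ctrl.get_state()
q=R.from_quat(s["tcp_rot"]).as_matrix()
B=np.c_[q[:,0],-q[:,1],-q[:,2]];o=s["ee_pos"]-.0405*B[:,2]
k=8;out=[]
for im,(l,t,r,b) in((S,(200,145,285,209)),(P,(220,172,305,236))):
    v=cv2.resize(im["color"][:,:,::-1],None,fx=k,fy=k,interpolation=cv2.INTER_CUBIC)
    def dr(X,c): cv2.polylines(v,[cv2.convexHull(np.int32((proj(im,X)+.5)*k))],True,c,1)
    for pts in(box(-23,23,-75,75,0,6),cyl(60,12.5,6,6),cyl(-60,12.5,6,6)): dr(o+pts@B.T,(0,0,255))
    for y in(60,-60): dr(T(J,bed(np.vstack([cyl(y,10,28,42),cyl(y,4,50,50)]))),(0,255,0))
    out.append(cv2.resize(v[t*k:b*k,l*k:r*k],(600,452))[:,:])
cv2.imwrite("pics/"+sys.argv[1],np.vstack([cv2.resize(x,(398,300)) for x in out]) if len(sys.argv)>2 else np.hstack([cv2.resize(x,(400,300)) for x in out]))
E
python3 look.py g6.png
```

```text
17.25 [0.0003 0.0004 0.1147] F bed [-0.6  0.5 -2.3] rot err deg [ 0.04 -0.16 -0.02] 0.155
17.3 [1.000e-04 5.000e-04 1.149e-01] F bed [-1.7  0.2 -2.6] rot err deg [ 0.03 -0.2  -0.04] 0.151
17.35 [-0.      0.0007  0.115 ] F bed [-1.1  0.1 -1.7] rot err deg [ 0.03 -0.21 -0.05] 0.158
```

View pics/g6.png

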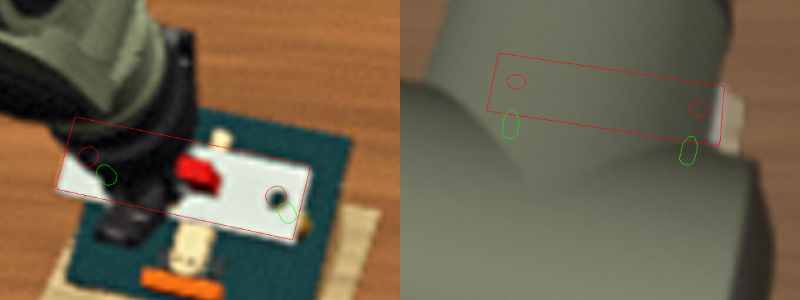

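Emit:
{"name": "drive_tool", "arguments": {"increments": [[[0, 0.0005, 0.008], [0, 0, 0]], [[0, 0, 0.008], [0, 0, 0]], [[0, 0, 0.006], [0, 0, 0]], [[0, 0, 0.003], [0, 0, 0]], [[0, 0, 0.002], [0, 0, 0]], [[0, 0, 0.002], [0, 0, 0]], [[0, 0, 0], [0, 0, 0]]]}}

```text
time: 18.15
ee_pos: [0.554, -0.0559, 0.1414]
tcp_rot: [0.964, -0.065, -0.258, -0.017]
wrist_force: [-0.0, 0.1, -1.6]
gripper_width: 0.152
```

```bash
python3 st.py x
```

```text
18.15 [0.0003 0.0013 0.0846] F bed [-0.8 -0.1 -1.4] rot err deg [ 0.01 -0.08 -0.06] 0.152
18.2 [0.0003 0.0013 0.0848] F bed [-1.1 -0.1 -1.1] rot err deg [ 0.01 -0.09 -0.06] 0.154
18.25 [0.0002 0.0013 0.085 ] F bed [-0.7 -0.2 -2.6] rot err deg [ 0.01 -0.11 -0.06] 0.154
```

Emit:
{"name": "drive_tool", "arguments": {"increments": [[[0, -0.001, 0.001], [0, 0, 0]], [[0, 0, 0.002], [0, 0, 0]], [[0, 0, 0.002], [0, 0, 0]], [[0, 0, 0], [0, 0, 0]]]}}

```text
time: 18.65
ee_pos: [0.5514, -0.0545, 0.1369]
tcp_rot: [0.964, -0.065, -0.258, -0.017]
wrist_force: [-0.6, 0.9, -2.1]
gripper_width: 0.155
```

```bash
python3 st.py x
```

```text
18.65 [0.0004 0.0003 0.0794] F bed [-0.4 -0.8 -2.2] rot err deg [ 0.01 -0.05 -0.06] 0.155
18.7 [0.0004 0.0003 0.0795] F bed [-1.4 -0.1 -2.7] rot err deg [ 0.01 -0.06 -0.06] 0.155
18.75 [0.0003 0.0003 0.0796] F bed [-1.   1.2 -2.6] rot err deg [ 0.01 -0.07 -0.05] 0.16
```

Free so far; go on down.

Emit:
{"name": "drive_tool", "arguments": {"increments": [[[0, 0, 0.002], [0, 0, 0]], [[0, 0, 0.002], [0, 0, 0]], [[0, 0, 0.002], [0, 0, 0]], [[0, 0, 0.001], [0, 0, 0]], [[0, 0, 0], [0, 0, 0]]]}}

```text
time: 19.25
ee_pos: [0.5481, -0.0541, 0.131]
tcp_rot: [0.964, -0.065, -0.258, -0.017]
wrist_force: [-0.8, -0.1, -2.4]
gripper_width: 0.155
```

```bash
python3 st.py x
```

```text
19.25 [0.0003 0.0003 0.0725] F bed [-0.5  0.2 -2.4] rot err deg [ 0.01 -0.06 -0.06] 0.155
19.3 [0.0003 0.0003 0.0726] F bed [-0.3  0.5 -1.6] rot err deg [ 0.01 -0.07 -0.06] 0.154
19.35 [0.0003 0.0003 0.0726] F bed [-1.3  0.4 -3.2] rot err deg [ 0.02 -0.07 -0.06] 0.155
```

Emit:
{"name": "drive_tool", "arguments": {"increments": [[[0, 0, 0.001], [0, 0, 0]], [[0, 0, 0.001], [0, 0, 0]], [[0, 0, 0.001], [0, 0, 0]], [[0, 0, 0.001], [0, 0, 0]], [[0, 0, 0], [0, 0, 0]]]}}

```text
time: 19.85
ee_pos: [0.5462, -0.0539, 0.1275]
tcp_rot: [0.964, -0.065, -0.258, -0.017]
wrist_force: [-0.9, -0.3, -1.0]
gripper_width: 0.152
```

```bash
python3 st.py x
```

```text
19.85 [0.0003 0.0003 0.0686] F bed [ 0.2  0.4 -1.3] rot err deg [ 0.01 -0.08 -0.06] 0.152
19.9 [0.0003 0.0003 0.0686] F bed [-0.1  0.2 -2.1] rot err deg [ 0.01 -0.08 -0.06] 0.154
19.95 [0.0003 0.0003 0.0686] F bed [-0.3  0.  -2.6] rot err deg [ 0.01 -0.08 -0.06] 0.151
```

Emit:
{"name": "drive_tool", "arguments": {"increments": [[[0, 0, 0.001], [0, 0, 0]], [[0, 0, 0.001], [0, 0, 0]], [[0, 0, 0], [0, 0, 0]]]}}

```text
time: 20.25
ee_pos: [0.5459, -0.0537, 0.1269]
tcp_rot: [0.964, -0.065, -0.257, -0.017]
wrist_force: [0.7, 0.6, 4.7]
gripper_width: 0.151
```

```bash
python3 st.py x; python3 look.py g7.png
```

```text
20.25 [0.0003 0.0002 0.0679] F bed [ 1.8 -0.7  4.4] rot err deg [ 0.02 -0.18 -0.05] 0.151
20.3 [0.0003 0.0002 0.0679] F bed [ 2.4 -1.6  5.6] rot err deg [ 0.02 -0.18 -0.05] 0.155
20.35 [0.0003 0.0002 0.0678] F bed [ 1.7 -0.9  5.3] rot err deg [ 0.02 -0.18 -0.05] 0.156
```

View pics/g7.png

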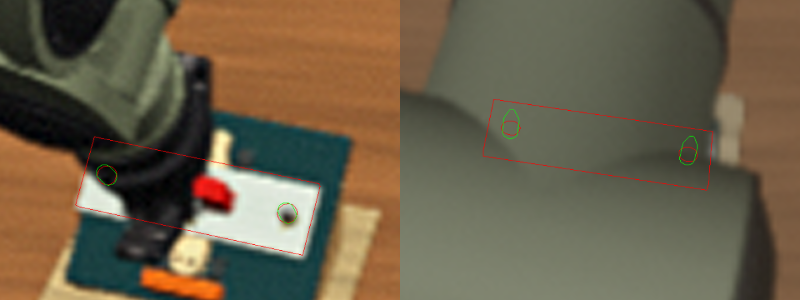

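Seated: contact at the expected depth (TCP z 67.9 mm), and the pin shows through the right hole at (287,213). Release and retreat.

Emit:
{"name": "drive_tool", "arguments": {"increments": [[[0, 0, -0.0005], [0, 0, 0]], [[0, 0, 0], [0, 0, 0]]]}}

```text
time: 20.65
ee_pos: [0.5459, -0.0537, 0.1269]
tcp_rot: [0.964, -0.065, -0.257, -0.017]
wrist_force: [2.1, 1.4, 6.5]
gripper_width: 0.156
```

Emit:
{"name": "drive_tool", "arguments": {"increments": [[[0, 0, 0], [0, 0, 0]], [[0, 0, 0], [0, 0, 0]], [[0, 0, 0], [0, 0, 0]], [[0, 0, 0], [0, 0, 0]], [[0, 0, 0], [0, 0, 0]], [[0, 0, -0.005], [0, 0, 0]], [[0, 0, -0.02], [0, 0, 0]], [[0, 0, -0.04], [0, 0, 0]], [[0, 0, -0.04], [0, 0, 0]], [[0, 0, 0], [0, 0, 0]]], "jaw": 0.045}}

```text
time: 21.65
ee_pos: [0.6011, -0.0615, 0.2223]
tcp_rot: [0.965, -0.066, -0.253, -0.016]
wrist_force: [-0.9, 0.1, 0.0]
gripper_width: 0.529
```

Run:
```python
from plan import *
s=ctrl.get_state();print(s["time"],s["gripper_width"],((s["ee_pos"]-bedpt([0,0,0]))@Rz).round(4))
plan([.43,.2,.27],down(30))
```

```text
21.65 0.5293360872065241 [-0.0004  0.0006  0.1784]
N 8 row [[-0.0174, -0.0365, -0.0001], [-1.2, 3.54, -4.62]] dist 0.3162 target [0.43 0.2  0.27]
```

Emit:
{"name": "drive_tool", "arguments": {"increments": [[[-0.0174, -0.0365, 0], [-1.2, 3.54, -4.62]], [[-0.0174, -0.0365, 0], [-1.2, 3.54, -4.62]], [[-0.0174, -0.0365, 0], [-1.2, 3.54, -4.62]], [[-0.0174, -0.0365, 0], [-1.2, 3.54, -4.62]], [[-0.0174, -0.0365, 0], [-1.2, 3.54, -4.62]], [[-0.0174, -0.0365, 0], [-1.2, 3.54, -4.62]], [[-0.0174, -0.0365, 0], [-1.2, 3.54, -4.62]], [[-0.0174, -0.0365, 0], [-1.2, 3.54, -4.62]], [[0, 0, 0], [0, 0, 0]], [[0, 0, 0], [0, 0, 0]]]}}

```text
time: 22.65
ee_pos: [0.4252, 0.2011, 0.2671]
tcp_rot: [0.966, 0.26, -0.004, -0.002]
wrist_force: [1.0, 0.5, 0.4]
gripper_width: 0.527
```

Run:
```python
from plan import *
S=ctrl.capture("scene");P=ctrl.capture("top");k=8;out=[]
for im,(l,t,r,b) in((S,(200,150,285,214)),(P,(220,172,305,236))):
    v=cv2.resize(im["color"][:,:,::-1],None,fx=k,fy=k,interpolation=cv2.INTER_CUBIC)
    for pts in(box(-23,23,-75,75,28,34),cyl(60,12.5,34,34),cyl(-60,12.5,34,34)): cv2.polylines(v,[cv2.convexHull(np.int32((proj(im,T(J,bed(pts)))+.5)*k))],True,(0,0,255),1)
    out.append(cv2.resize(v[t*k:b*k,l*k:r*k],(400,300)))
cv2.imwrite("pics/g8.png",np.hstack(out))
```

```text
(no output)
```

View pics/g8.png

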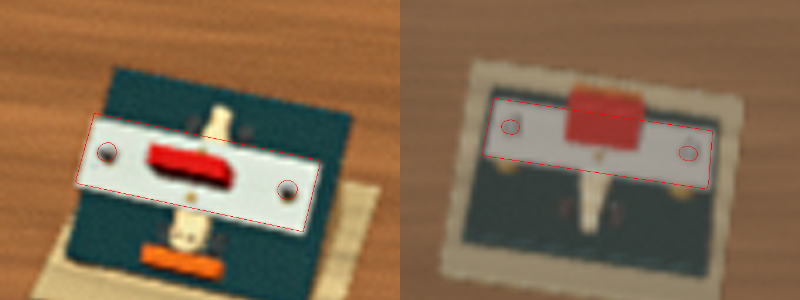

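Both views show the template level with both holes over the pins, matching the home outline. The blank is still at the stop, so I'm handing in.

```bash
python3 -c "
from workcell import ctrl
print(ctrl.job_done(),ctrl.get_state()['time'])"
```

```text
the job is handed in; nothing more can be done
the job is handed in; nothing more can be done
```

I laid the blank belly down in the cradle, slid it downhill until its nose pressed the orange stop, and let it go. Then I lowered the template straight onto both pins until it met the brass shoulders, released it, and moved the arm clear. I handed the job in at about 23 s on the robot's clock, and no verdict was reported.

- **Blank:** the push against the stop rose to about 9 N before I eased off. Pictures from both cameras after release show it lying in line, nose at the stop.
- **Template:** it touched down within about 1 mm of the expected depth, with about 5 N of contact force. In the last pictures from both cameras its outline and both holes match the home position, with the pins showing in the holes.
- **Disagreement between cameras:** the two cameras put the jig about 3 mm apart along the robot's x. I used a position between the two, and both fits went in without jamming.
- **Not measured:** I did not check the bystanders' final positions. The arm crossed the bench at 0.13 m or higher and showed no unexpected force.

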